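Fill the bolt jar through the funnel

TASK

Push the jar's shuttle along its bed by the tab until it is felt against the stop under the funnel, then press the lever down to tip the tray so that all six bolts run through the funnel into the jar, and let the tray come back level. Tip gradually so that they do not bridge in the funnel; if they do, nudge the sprung funnel's rim until they drop. Leave the filled jar standing on its bed, do not touch the bolts with the gripper and leave the loose things around alone.

Things in the scene. Friction and masses are not known exactly. Their poses are not given: they have to be found in the camera images.
- bed: fixed slide bed: aluminium plate 84 wide, 410 long, 6 thick, with two dark guide rails, tops 18 above the bench. Origin at the bench top on its centre line. Its y axis runs along the bed from the push-tab end to the funnel end, x across it away from the robot, z up. Turned up to 0.18 rad
- near_limit (a point): point on the bed's centre line at the bench top, 40 mm along its +y: the nearest place the funnel's axis can be. The fixed funnel head stands astride the bed, turned as it is, axis somewhere between near_limit and far_limit; where is not measured: see or feel it. Aluminium funnel: mouth 100 wide, rim 156 above the bench, spout bore 38, lower end 78 above the bench
- far_limit (a point): same, 120 mm along: the farthest place of the funnel's axis. A dark stop bar, 22 to 40 above the bench, crosses the bed; the shuttle's bumper meets it when the jar is right under the spout. The tray of bolts is behind the funnel (+x), hinged 42 in +x of the funnel's axis, parallel to the bed's y, 160 up. The funnel is sprung: pushed at its rim it yields 6 mm along the bed's x at 0.6 N per mm
- jar_mouth (a point): centre of the rim of the clear jar (outer diameter 50, inner 44, inside depth 58), 73 above the bench, clamped upright on the shuttle: a plate 61 wide, 168 long, loose between the rails, sliding along the bed, 0.25 to 0.5 kg, a few N of friction. It starts 50 to 180 mm short of its place under the spout. Axes: y to the shuttle's front, z up
- push_tab (a point): centre of the rear face (away from the jar) of the upright dark plate at the shuttle's tail: 30 wide, 8 thick, top 66 above the bench; this point is 41 above the bench, 134 behind the jar's axis. Push here along the bed's +y
- tray (a joint): tray angle a, rad: 0 level, 1.15 tipped to its stop; falls back when let go. Pressing a black bar down, a few N, tips it: bar 16 thick, 30 long along the bed's y, centre 100 in +y of the funnel's axis, 70*cos(0.5-a) to the robot's side (-x) of the hinge, 160+70*sin(0.5-a) above the bench (194 level, 118 tipped). Bolts slide from a = 0.45 to 0.7; a fast rush can jam in the funnel
- bolt_1_mid (a point): centre of a plain steel socket-head bolt, 24 long, 10 thick, one of six alike that lie loose in the tray; its y axis runs along the bolt
- bolt_2_mid (a point): centre of another of the six bolts
- bolt_3_mid (a point): centre of another of the six bolts
- bolt_4_mid (a point): centre of another of the six bolts
- bolt_5_mid (a point): centre of another of the six bolts
- bolt_6_mid (a point): centre of another of the six bolts
- eyepiece: bystander: black eyepiece, 33 across, 47 high, standing loose on the bench; origin at the centre of its foot
- kapton_roll: bystander: small amber tape roll, 53 across, 12 high, loose on the bench; origin under its centre
- gel_box: bystander: small flat grey and black box 53x53x18, loose on the bench; origin under its centre

How it is judged:
On the way, in this order (a step that is already met when the one before it is completed fails the run):
1. the jar is pushed in to the funnel's part of the bed while the tray is still level (y of jar_mouth in the frame of bed above 0.033 m and value of joint tray below 0.15 rad), for 0.2 s.
2. the tray is tipped (value of joint tray above 0.4 rad), for 0.1 s.
At the end, for the whole second after the job is handed in: all six bolts lie inside the jar (centres within 21 mm of its axis and below its rim), the jar stands upright (3 degrees) on its shuttle between the bed's rails, and the tray is back level (below 0.05 rad) (horizontal distance between each of bolt_1_mid, bolt_2_mid, bolt_3_mid, bolt_4_mid, bolt_5_mid, bolt_6_mid and jar_mouth below 0.021 m and z of bolt_1_mid in the frame of jar_mouth between -0.065 and 0 m and z of bolt_2_mid in the frame of jar_mouth between -0.065 and 0 m and z of bolt_3_mid in the frame of jar_mouth between -0.065 and 0 m and z of bolt_4_mid in the frame of jar_mouth between -0.065 and 0 m and z of bolt_5_mid in the frame of jar_mouth between -0.065 and 0 m and z of bolt_6_mid in the frame of jar_mouth between -0.065 and 0 m and value of joint tray below 0.05 rad and angle between jar_mouth's own z axis and vertical below 0.05 rad and z of jar_mouth in the frame of bed below 0.077 m and x of jar_mouth in the frame of bed between -0.006 and 0.006 m); the robot touches nothing.
It fails at once if the tray is flung up instead of tipped gradually (velocity of joint tray above 3 rad/s).
It fails at once if the gripper touches a bolt (contact force between any of bolt_1, bolt_2, bolt_3, bolt_4, bolt_5, bolt_6 and the arm above 0.3 N or contact force between any of bolt_1, bolt_2, bolt_3, bolt_4, bolt_5, bolt_6 and the fingers above 0.3 N).
It fails at once if a loose bystander is moved more than 30 mm (distance of any of eyepiece, kapton_roll, gel_box from where it was at the start of the episode above 0.03 m).
It also fails if it takes over 54 s, if anything falls off the work surface, if the arm or the gripper's body presses on something with over 40 N, if the wrist force passes 120 N, or if a joint passes its speed limit or range.

ROBOT

A 6-joint arm with a two-finger parallel gripper is mounted at the origin on a cart in front of the work surface, level with it; the furniture and walls round the work are solid. World frame = base frame: x ahead of the robot, y to its left, z up, the work surface at z = 0. Lengths are in m, angles in rad, forces in N, time in s.
With the tool pointing down it reaches from about 0.3 to 0.85 m from the base axis. Payload 5.4 kg.
Tool frame: the origin (TCP) lies at the very end of the fingers, on their centre line; the grasp point (between the pads) lies 19 mm behind it; z points along the fingers, y is the direction in which the jaws open and shut (so a half turn about z gives the same grasp; the last joint's range is limited). The gripper opens to 85 mm and grips with 20 to 120 N. Pads are 22 mm wide; open, the fingers measure 114 mm over their backs; the gripper's body (76 mm by 85 mm) begins 54 mm behind the grasp point. The pads swing forward as they close: fully open they stand 13 mm farther back than shut.
Start: joints at [0.891, 0.158, 1.597, -0, 1.386, -0.21], TCP at [0.26, 0.513, 0.231] pointing down, gripper open.
Joint ranges: [-2.91, 2.91], [-0.94, 2.29], [0.18, 2.7], [-1.29, 4.43], [0.17, 2.64], [-3, 3]. Speed limits (rad/s): [2.57, 2.57, 3.14, 3.14, 3.14, 3.14].

INTERFACE

Orientations are given as a rotation vector (axis times angle).
In Python, from station import env gives the robot as it stands.
- The arm moves only by the tool drive_tool, never from a script. Its argument "series" is a list of rows, each a list of 7 numbers: the turn, a rotation vector about the world's x, y, z in rad, then the shift along the world's x, y, z in mm, then the closure in counts, from 0 (fully open) to 255 (shut). A call has exactly 8 rows; each row shifts and turns the pose as measured when the row begins; what a row does not reach is not made up. A row lasts 1/8 s, in which the tool goes at most 62.5 mm and 10.7 degrees, less where a joint would pass 70% of its speed; a pose out of reach is approached as far as the arm can. A call is refused whole if a number of a shift passes 62.5 or a number of a turn 0.188, either way. A call with a gripper value outside its range is refused whole. The fingers move at their own pace and stop on an object; "force" is the grip in N (left out, the last holds). Time passes only in rows, so rows that do not move let the fingers close, or fill a call up. It gives the time, the measured TCP pose, the force and the opening at its end, in the units of the state.
- env.state(): the state, without advancing time (a new reading comes with each control period).
- env.camera(name): name is "side" or "top"; returns (picture, depth): 400x640x3 uint8, red, green, blue; 400x640 float32, m along the optical axis (not along the pixel's ray), 0 where there is no reading.
- env.camera_model(name): a dict with "vertical_fov" (degrees; the focal length in pixels is half the picture's height over the tangent of half this angle, whatever the lens; pixels are square), "cx", "cy" (the principal point, pixels), "R" (3x3) and "t" (3): a world point X has camera coordinates R X + t. Camera axes: x right, y down, z forward; pixel columns grow to the right and rows downward; lengths in m; the calibration is good to about 2 mm. A picture is of the moment at which its call begins. camera_model takes no time and is no camera call.
- env.finish_job(): hands the job in, once; it reports no verdict.
Trained networks look in the newest picture that a camera, given by its name, has taken for a name from the list of things; names that differ only in an ending like _2 or _b are one class to them, and where a whole thing is asked for, a point or a joint stands for the part that bears it (a point fixed in the world has none). Each returns a list of dicts, best first, with "conf" (0 to 1); they miss things now and then, are a little off and sometimes report something else, mostly with a low value. They report only what shows in the picture. A call takes as long as a camera call.
- env.spot_in(name, camera): "point" ([x, y, z] in m, in world coordinates, good to about 4 mm: the middle of the surface that is visible of it).
- env.outline_of(name, camera): "pixels" (400x640 bool, what is visible of it).
- env.place_of(name, camera): "point" ([x, y, z] in m, in world coordinates, good to about 4 mm: a listed point, or the origin of a listed thing).
The state is a dict: "clock": time; "joints": joint angles; "dq": joint speeds; "joint_torque": joint torques, N m; "position": TCP position; "orientation": TCP orientation; "contact_force": force on the tool from outside, world axes, zero at the start; "ft_torque": the same for the moment, N m; "opening": finger opening in m.
Only numpy, scipy, OpenCV 4.12 (cv2) and the standard library are available. Lean on these libraries where they do the work, as an engineer would, in place of code of your own. Each camera call takes 0.05 s, during which the arm holds its last target.

## Working session

There is one attempt and no reset: what is moved stays moved. The work goes in short steps, Python scripts to look and compute and a tool call to move; the robot and the scene stay as the last step left them, time stands still between calls to the robot, and variables do not carry over. Pictures are saved under pics/ and viewed, and the job is handed in when it is done.

Besides the shell and the picture viewer there is one more tool, called after ">>>" by a JSON object that holds its "api" and its "payload". drive_tool: Moves the arm, as the interface text tells. Its arguments: {"type":"object","properties":{"series":{"type":"array","items":{"type":"array","items":{"type":"number"}}},"force":{"type":"number"}},"required":["series"]}

```bash
mkdir -p pics; ls; python3 - <<'E'
from station import env
import cv2,numpy as np
print(env.state())
for c in("side","top"):
    p,d=env.camera(c); cv2.imwrite(f"pics/{c}0.png",p[...,::-1]); m=env.camera_model(c); print(c,m)
    np.save(f"pics/{c}0_d.npy",d)
    for n in ["bed","near_limit","far_limit","jar_mouth","push_tab","tray","bolt_1_mid","eyepiece","kapton_roll","gel_box"]:
        try: print(n,[(np.round(r["point"],3).tolist(),round(r["conf"],2)) for r in env.place_of(n,c)[:6]])
        except Exception as e: print(n,e)
print(env.state()["clock"])
E
```

```text
pics
{'clock': 0.0, 'joints': array([ 8.90887041e-01,  1.59079303e-01,  1.59828000e+00,  7.97508445e-06,
        1.38622227e+00, -2.10097710e-01]), 'dq': array([ 0.00149384, -0.00140344,  0.00065674,  0.00088717, -0.00075883,
       -0.00164438]), 'joint_torque': array([-4.20053539e-04, -3.96006203e+01, -3.31419790e+01, -3.58278776e-04,
        8.54290469e-03,  1.80256023e-05]), 'position': array([0.25992462, 0.51219341, 0.230276  ]), 'orientation': array([-7.31011006e-01, -3.05447153e+00,  2.81385141e-03]), 'contact_force': array([ 0.25696629,  0.31336832, -0.74502195]), 'ft_torque': array([-0.03585031,  0.04222909,  0.02024879]), 'opening': 0.08534340509374488}
side {'vertical_fov': 42.79170758945452, 'cx': 329.25217340881125, 'cy': 196.72369934484527, 'R': array([[ 0.86475309, -0.50205432,  0.01198107],
       [-0.26520841, -0.476802  , -0.83804794],
       [ 0.42645819,  0.72152707, -0.54546503]]), 't': array([-0.47565468,  0.25229998,  1.36526737])}
bed [([0.521, 0.139, 0.001], 0.66)]
near_limit [([0.52, 0.178, -0.001], 0.78)]
far_limit []
jar_mouth [([0.526, 0.103, 0.069], 0.69
[... 648 characters left out ...]
6,  0.56692574,  0.97786421])}
bed [([0.526, 0.138, 0.002], 0.9)]
near_limit [([0.528, 0.179, -0.001], 0.91), ([0.672, -0.058, -0.004], 0.57)]
far_limit [([0.521, 0.258, 0.002], 0.89)]
jar_mouth [([0.531, 0.103, 0.074], 0.65), ([0.52, 0.256, 0.003], 0.6)]
push_tab [([0.536, -0.031, 0.043], 0.68)]
tray it knows: bed, bolt_1_mid, bolt_2_mid, bolt_3_mid, bolt_4_mid, bolt_5_mid, bolt_6_mid, eyepiece, far_limit, gel_box, jar_mouth, kapton_roll, near_limit, push_tab
bolt_1_mid [([0.592, 0.216, 0.17], 0.52), ([0.413, -0.293, -0.001], 0.44)]
eyepiece [([0.667, -0.056, -0.002], 0.47)]
kapton_roll [([0.412, -0.294, -0.002], 0.82), ([0.527, 0.1, 0.072], 0.34)]
gel_box [([0.532, -0.34, -0.0], 0.71)]
1.0
```

View pics/side0.png

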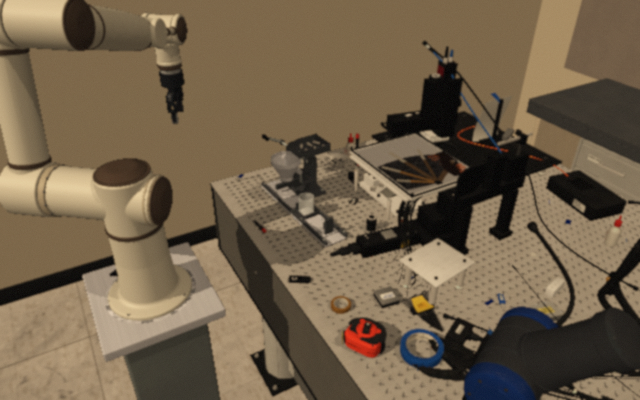

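View pics/top0.png

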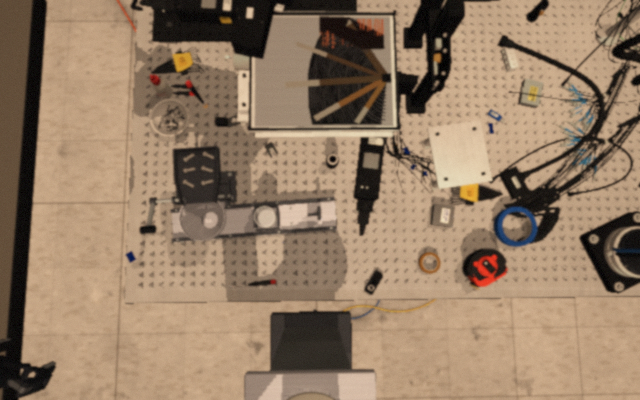

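Top view: the funnel is at about (205,220), the jar at (265,217), the tab near (322,212), the lever bar at (148,229) and the bolts in the tray at (195,170). Next I'll measure the funnel and the bar.

```bash
cat > h.py <<'E'
import numpy as np,cv2
from station import env
def cloud(c,d):
    m=env.camera_model(c); f=200/np.tan(np.radians(m["vertical_fov"]/2))
    v,u=np.mgrid[:400,:640]
    pc=np.stack([(u-m["cx"])/f*d,(v-m["cy"])/f*d,d],-1)
    return (pc-m["t"])@m["R"]   # R^T (pc-t)
E
python3 - <<'E'
from h import *
for c,b in(("top",(120,130,360,260)),("side",(230,110,360,260))):
    p=cv2.imread(f"pics/{c}0.png"); x0,y0,x1,y1=b
    s=min(800//(x1-x0),600//(y1-y0)); cv2.imwrite(f"pics/{c}0z.png",cv2.resize(p[y0:y1,x0:x1],None,fx=s,fy=s,interpolation=2)); print(s)
W=cloud("top",np.load("pics/top0_d.npy"))
np.set_printoptions(precision=3,suppress=True,linewidth=200)
def reg(x0,x1,y0,y1,z0,z1):
    m=(W[...,0]>x0)&(W[...,0]<x1)&(W[...,1]>y0)&(W[...,1]<y1)&(W[...,2]>z0)&(W[...,2]<z1)
    P=W[m]; return m,P
for n,r in dict(rim=(.45,.6,.15,.32,.146,.165),bar=(.45,.6,.30,.42,.18,.21),tab=(.48,.6,-.08,0,.05,.08),jarrim=(.48,.58,.05,.15,.065,.08)).items():
    m,P=reg(*r); 
    if len(P): v,u=np.where(m); print(n,len(P),P.mean(0),P.min(0),P.max(0),u.min(),u.max(),v.min(),v.max())
m,P=reg(.40,.65,-.08,.38,.012,.024)
print(len(P),cv2.fitLine(P[:,:2].astype(np.float32),cv2.DIST_HUBER,0,.01,.01).ravel())
if 1:
    m,P=reg(.4,.62,.15,.32,.146,.165); v,u=np.where(m); (cx,cy),r=cv2.minEnclosingCircle(P[:,:2].astype(np.float32)); print(cx,cy,r)
    for vv in range(195,250,3): print(vv,W[vv,175:240:4,2])
E
```

```text
3
4
rim 973 [0.558 0.238 0.161] [0.47  0.169 0.146] [0.6   0.319 0.165] 159 229 179 240
bar 182 [0.498 0.327 0.195] [0.484 0.313 0.18 ] [0.528 0.343 0.202] 139 155 212 233
tab 43 [ 0.536 -0.024  0.064] [ 0.521 -0.028  0.054] [ 0.55  -0.02   0.068] 317 320 206 218
jarrim 94 [0.527 0.105 0.071] [0.503 0.081 0.065] [0.55  0.128 0.076] 254 274 206 226
1441 [ 0.155 -0.988  0.519  0.093]
0.5510143637657166 0.23587708175182343 0.0828796997666359
195 [ 0.     0.182  0.164  0.161  0.167  0.163  0.164  0.161  0.161  0.166  0.185  0.166  0.164  0.165  0.007  0.007 -0.001]
198 [ 0.163  0.186  0.164  0.163  0.166  0.164  0.165  0.16   0.163  0.162  0.181  0.16   0.067  0.166  0.013  0.01  -0.003]
201 [ 0.163  0.189  0.164  0.165  0.162  0.164  0.162  0.163  0.162  0.165  0.176  0.071  0.109  0.07   0.011  0.007 -0.004]
204 [0.    0.13  0.17  0.141 0.134 0.127 0.122 0.116 0.114 0.117 0.127 0.138 0.115 0.08  0.018 0.018 0.018]
207 [-0.001 -0.001  0.147  0.132  0.127  0.123  0.115  0.115  0.116  0.117  0.117  1.038  0.144  0.018  0.014  0.016  0.015]
210 [1.038 0.014 0.141 0.134 0.122 0.116 0.104 0.
[... 830 characters left out ...]
5 0.003 0.15  0.136 0.128 0.122 0.121 0.12  0.12  0.136 0.005 0.015 0.018 0.014 0.014 0.018]
237 [0.004 0.007 0.004 0.017 0.149 0.136 0.135 0.131 0.133 0.153 0.015 0.017 0.016 0.015 0.016 0.007 0.   ]
240 [ 0.016  0.017  0.016  0.018  0.018  0.002  0.157  0.154  0.141  0.001 -0.001 -0.001  0.002 -0.    -0.     0.005 -0.002]
243 [-0.001 -0.002 -0.003  0.001 -0.     0.001 -0.004 -0.    -0.003  0.001 -0.001 -0.003 -0.     0.001 -0.003  0.002 -0.002]
246 [-0.002  0.002 -0.005 -0.001  0.001 -0.002 -0.002 -0.004  0.001 -0.001 -0.001  0.003 -0.004  0.001  0.001 -0.     0.001]
249 [-0.    -0.001 -0.002 -0.004  0.001  0.001 -0.    -0.002 -0.002 -0.005 -0.004  0.001 -0.     0.001  0.    -0.003 -0.003]
```

View pics/top0z.png

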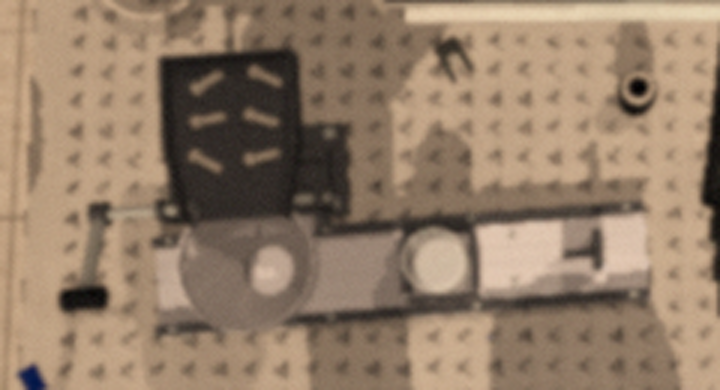

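View pics/side0z.png

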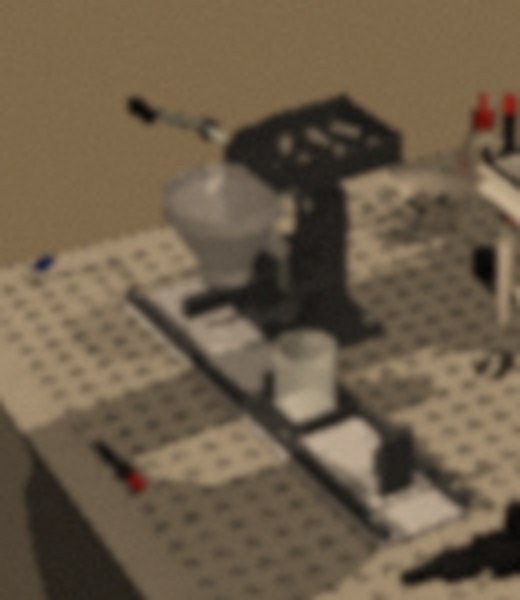

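```bash
python3 - <<'E'
from h import *
np.set_printoptions(precision=4,suppress=True,linewidth=200)
W=cloud("top",np.load("pics/top0_d.npy"))
v,u=np.mgrid[:400,:640]
# rails: z .012-.022, strictly in bed region
m=(W[...,2]>.011)&(W[...,2]<.024)&(W[...,0]>.46)&(W[...,0]<.60)&(W[...,1]>-.07)&(W[...,1]<.345)
P=W[m]
vis=np.zeros((400,640),np.uint8);vis[m]=255;cv2.imwrite("pics/rails.png",cv2.resize(vis[150:260,120:360],None,fx=3,fy=3,interpolation=0))
# funnel interior fit: points in funnel cone 0.085<z<0.15 -> axis by rings
m=(W[...,2]>.084)&(W[...,2]<.157)&(u>170)&(u<225)&(v>204)&(v<242)
Q=W[m]
from scipy.optimize import least_squares
def f(p): return np.hypot(Q[:,0]-p[0],Q[:,1]-p[1])-p[2]-p[3]*(Q[:,2]-.1)
r=least_squares(f,[.52,.23,.02,.5],loss='soft_l1',f_scale=.003); print("funnel",r.x,np.median(abs(f(r.x))),len(Q))
m=(W[...,2]>.193)&(W[...,2]<.206)&(u>138)&(u<157)&(v>224)&(v<236)
B=W[m];print("bar",B.mean(0),B.min(0),B.max(0)); c,ev=np.cov(B[:,:2].T),0;print(cv2.minAreaRect((B[:,:2]*1000).astype(np.float32)))
E
```

```text
funnel [0.518  0.2301 0.025  0.4857] 0.0011217217477199734 1236
bar [0.4923 0.327  0.1989] [0.4842 0.3129 0.1931] [0.5005 0.3427 0.2024]
((492.6865234375, 328.013427734375), (15.983628273010254, 30.062767028808594), 5.229560852050781)
```

View pics/rails.png

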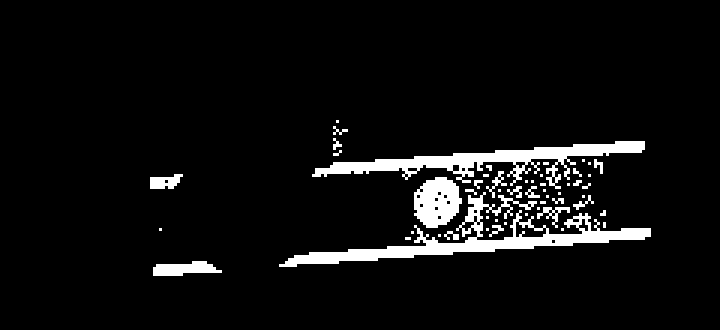

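```bash
python3 - <<'E'
from h import *
np.set_printoptions(precision=3,suppress=True,linewidth=200)
W=cloud("top",np.load("pics/top0_d.npy"))
m=(W[...,2]>.012)&(W[...,2]<.024)&(W[...,0]>.46)&(W[...,0]<.60)&(W[...,1]>-.07)&(W[...,1]<.345)
P=W[m]
from scipy.optimize import least_squares
# two rails: perp distance near +-w
def f(p):
    s=(P[:,0]-p[0])*np.cos(p[1])+(P[:,1]-.138)*np.sin(p[1])
    return abs(s)-p[2]
r=least_squares(f,[.526,.07,.037],loss='cauchy',f_scale=.001);print(r.x)
for v in range(130,240,10): print(v,[ (W[v,u].round(2)).tolist() for u in range(340,376,7)])
P=W[200:226,310:330]; 
for v in range(204,222,3): print(v,W[v,308:328].round(3)[:,1:].tolist())
E
```

```text
[0.524 0.069 0.036]
130 [[0.7, -0.07, 0.18], [0.7, -0.08, 0.18], [0.7, -0.1, 0.18], [0.7, -0.12, 0.18], [0.7, -0.13, 0.18], [0.7, -0.15, 0.18]]
140 [[0.73, -0.08, -0.0], [0.73, -0.1, 0.0], [0.73, -0.12, -0.0], [0.72, -0.13, 0.04], [0.72, -0.15, 0.04], [0.72, -0.17, 0.04]]
150 [[0.7, -0.08, 0.0], [0.7, -0.1, -0.0], [0.7, -0.12, -0.0], [0.69, -0.13, 0.05], [0.69, -0.15, 0.04], [0.69, -0.17, 0.04]]
160 [[0.68, -0.08, 0.0], [0.68, -0.1, -0.0], [0.68, -0.12, 0.0], [0.67, -0.13, 0.05], [0.66, -0.15, 0.05], [0.67, -0.17, 0.04]]
170 [[0.65, -0.08, -0.0], [0.65, -0.1, -0.0], [0.65, -0.12, 0.0], [0.64, -0.13, 0.05], [0.64, -0.15, 0.05], [0.64, -0.16, 0.05]]
180 [[0.62, -0.08, 0.0], [0.62, -0.1, -0.0], [0.62, -0.12, -0.0], [0.61, -0.13, 0.05], [0.61, -0.15, 0.05], [0.61, -0.16, 0.04]]
190 [[0.6, -0.08, 0.0], [0.6, -0.1, 0.0], [0.59, -0.11, 0.02], [0.59, -0.13, 0.05], [0.59, -0.15, 0.05], [0.59, -0.16, 0.05]]
200 [[0.57, -0.08, -0.0], [0.57, -0.1, 0.0], [0.57, -0.12, 0.0], [0.57, -0.13, 0.03], [0.57, -0.15, 0.03], [0.57, -0.17, 0.03]]
210 [[0.55, -0.08, -0.0], [0.55, -0.1, 0.0], [0.55, -0.12, 0.
[... 1665 characters left out ...]
5], [-0.046, 0.006]]
216 [[0.002, 0.01], [-0.001, 0.01], [-0.003, 0.009], [-0.006, 0.01], [-0.008, 0.01], [-0.011, 0.01], [-0.013, 0.01], [-0.016, 0.01], [-0.018, 0.012], [-0.021, 0.027], [-0.023, 0.065], [-0.025, 0.063], [-0.027, 0.064], [-0.031, 0.01], [-0.034, 0.002], [-0.036, 0.005], [-0.039, 0.006], [-0.041, 0.004], [-0.044, 0.002], [-0.046, 0.004]]
219 [[0.002, 0.013], [-0.001, 0.013], [-0.003, 0.008], [-0.006, 0.009], [-0.008, 0.012], [-0.011, 0.009], [-0.013, 0.009], [-0.016, 0.009], [-0.018, 0.009], [-0.021, 0.011], [-0.023, 0.044], [-0.025, 0.042], [-0.028, 0.035], [-0.031, 0.011], [-0.034, 0.003], [-0.036, 0.006], [-0.039, 0.006], [-0.041, 0.006], [-0.044, 0.006], [-0.046, 0.006]]
```

>>> {"api": "drive_tool", "payload": {"series": [[0,0,0.18,15,-50,0,255],[0,0,0.18,20,-56,0,255],[0,0,0.18,22,-56,0,255],[0,0,0,22,-56,0,255],[0,0,0,22,-56,0,255],[0,0,0,22,-56,0,255],[0,0,0,22,-56,0,255],[0,0,0,22,-56,0,255]]}}

```text
clock: 2.0
position: [0.4265, 0.0708, 0.2329]
orientation: [-0.097, 3.133, 0.002]
contact_force: [0.6, 0.7, -0.0]
opening: -0.0002
```

>>> {"api": "drive_tool", "payload": {"series": [[0,0,0,37,-48,0,255],[0,0,0,37,-48,0,255],[0,0,0,37,-48,0,255],[0,0,0,0,0,-40,255],[0,0,0,0,0,-50,255],[0,0,0,0,0,-50,255],[0,0,0,0,0,-30,255],[0,0,0,0,0,0,255]]}}

```text
clock: 3.0
position: [0.5424, -0.0845, 0.0609]
orientation: [-0.083, 3.126, -0.002]
contact_force: [0.2, 0.6, 0.9]
opening: 0.0001
```

```bash
python3 - <<'E'
from h import *
s=env.state();print(s["position"],s["contact_force"],s["clock"])
p,d=env.camera("side");cv2.imwrite("pics/s1.png",cv2.resize(p[120:280,220:380,::-1],None,fx=3.5,fy=3.5,interpolation=2))
E
```

```text
[ 0.54241191 -0.0844939   0.06089202] [0.19270706 0.57411901 0.93823185] 3.0
```

View pics/s1.png

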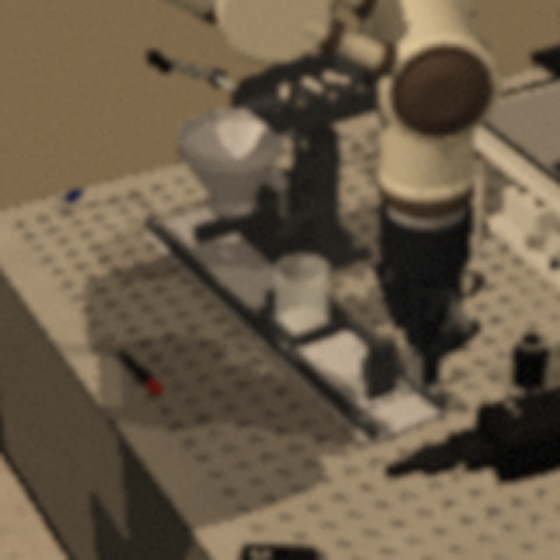

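The closed fingers, at about (430,370) in the zoom, stand just behind the tab at (380,365), so they can go down and approach.

>>> {"api": "drive_tool", "payload": {"series": [[0,0,0,-4,0,-12,255],[0,0,0,0,0,-10,255],[0,0,0,0,0,0,255],[0,0,0,-1,12,0,255],[0,0,0,-1,12,0,255],[0,0,0,-1,12,0,255],[0,0,0,-1,12,0,255],[0,0,0,-1,12,0,255]]}}

```text
clock: 4.05
position: [0.5382, -0.0229, 0.0449]
orientation: [-0.083, 3.113, -0.012]
contact_force: [0.1, -2.0, -1.2]
opening: 0.0001
```

>>> {"api": "drive_tool", "payload": {"series": [[0,0,0,-1,12,-1,255],[0,0,0,-1,12,-1,255],[0,0,0,-1,12,-1,255],[0,0,0,-1,12,-1,255],[0,0,0,-1,12,0,255],[0,0,0,-1,12,0,255],[0,0,0,-1,8,0,255],[0,0,0,0,4,0,255]]}}

```text
clock: 5.05
position: [0.5338, 0.0609, 0.045]
orientation: [-0.089, 3.107, -0.033]
contact_force: [0.0, -4.2, 0.8]
opening: -0.0002
```

```bash
python3 - <<'E'
from h import *
s=env.state();print(s["position"],s["contact_force"],s["orientation"],s["clock"])
for c in("top","side"):
    p,d=env.camera(c)
    print([(np.round(r["point"],3),round(r["conf"],2)) for n in("jar_mouth","push_tab") for r in env.place_of(n,c)])
    b=p[130:260,120:360] if c=="top" else p[110:260,220:380]
    cv2.imwrite(f"pics/{c}2.png",cv2.resize(b[...,::-1],None,fx=3,fy=3,interpolation=2))
E
```

```text
[0.53380034 0.0608543  0.04500511] [ 0.00545749 -4.23222576  0.78862184] [-0.0893767   3.10731135 -0.03258161] 5.05
[(array([0.523, 0.207, 0.072]), 0.6), (array([0.622, 0.257, 0.167]), 0.2)]
[(array([0.521, 0.208, 0.067]), 0.9), (array([0.53 , 0.076, 0.04 ]), 0.83)]
```

View pics/side2.png

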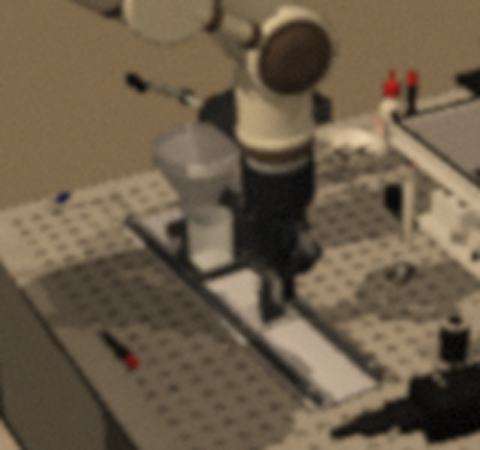

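The jar is at y≈0.207, about 22 mm short of the funnel axis. I'll push more slowly until I feel the stop.

>>> {"api": "drive_tool", "payload": {"series": [[0,0,0,0,5,0,255],[0,0,0,-1,5,0,255],[0,0,0,0,4,0,255],[0,0,0,0,4,0,255],[0,0,0,0,3,0,255],[0,0,0,0,3,0,255],[0,0,0,0,3,0,255],[0,0,0,0,3,0,255]]}}

```text
clock: 6.35
position: [0.5331, 0.0826, 0.0453]
orientation: [-0.094, 3.109, -0.06]
contact_force: [-1.3, -16.5, 0.6]
opening: -0.0
```

The force rose to 16.5 N and the advance stalled, so that's the stop. Back off and rise, then check the jar.

>>> {"api": "drive_tool", "payload": {"series": [[0,0,0,0,3,0,255],[0,0,0,0,-10,0,255],[0,0,0,2,-25,0,255],[0,0,0,0,-15,15,255],[0,0,0,0,0,50,255],[0,0,0,0,0,60,255],[0,0,0,0,0,60,255],[0,0,0,-40,0,20,255]]}}

```text
clock: 7.35
position: [0.4926, 0.0331, 0.2588]
orientation: [-0.093, 3.11, -0.058]
contact_force: [-0.2, 0.9, 0.2]
opening: -0.0002
```

```bash
python3 - <<'E'
from h import *
s=env.state();print(s["position"],s["contact_force"],s["orientation"],s["clock"])
for c in("top","side"):
    p,d=env.camera(c);W=cloud(c,d)
    print([(np.round(r["point"],3),round(r["conf"],2)) for n in("jar_mouth","push_tab") for r in env.place_of(n,c)])
    b=p[130:260,120:360] if c=="top" else p[110:260,220:380]
    cv2.imwrite(f"pics/{c}3.png",cv2.resize(b[...,::-1],None,fx=3,fy=3,interpolation=2))
    m=(W[...,0]>.5)&(W[...,0]<.56)&(W[...,1]>.06)&(W[...,1]<.14)&(W[...,2]>.05)&(W[...,2]<.075)
    if m.any(): print("tab",m.sum(),W[m].mean(0),W[m].min(0),W[m].max(0))
E
```

```text
[0.49255766 0.03308152 0.25883034] [-0.17750443  0.94104546  0.22046866] [-0.0934589   3.11040322 -0.05826036] 7.35
[(array([0.524, 0.228, 0.075]), 0.54), (array([0.624, 0.254, 0.171]), 0.7)]
[(array([0.522, 0.228, 0.074]), 0.93), (array([0.527, 0.094, 0.04 ]), 0.88)]
tab 55 [0.5250139  0.10040121 0.06047145] [0.51086725 0.09016302 0.05062562] [0.54049514 0.1087558  0.07231476]
```

View pics/top3.png

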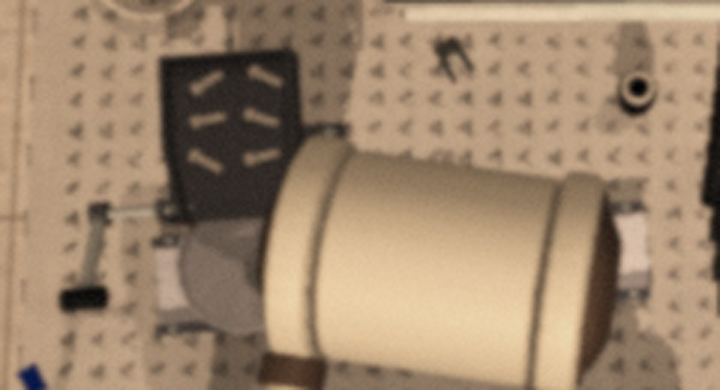

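View pics/side3.png

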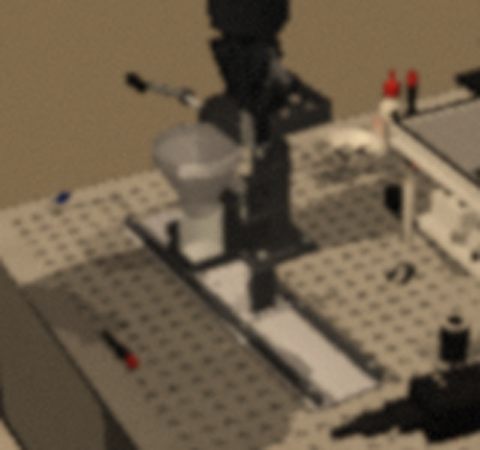

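```bash
python3 -c "
from scipy.spatial.transform import Rotation as R;import numpy as np
a=R.from_rotvec([-.0935,3.1104,-.0583]);b=R.from_rotvec(np.pi*np.array([-np.sin(.0345),np.cos(.0345),0]));print((b*a.inv()).as_rotvec(),a.as_matrix())"
```

```text
[0.0364323  0.0305182  0.00889554] [[-0.99776789 -0.05948503  0.0303443 ]
 [-0.06058037  0.99749378 -0.03655381]
 [-0.02809384 -0.03831049 -0.99887088]]
```

>>> {"api": "drive_tool", "payload": {"series": [[0,0,0,0,40,0,255],[0,0,0,0,55,0,255],[0,0,0,0,55,0,255],[0,0,0,0,55,0,255],[0,0,0,0,50,0,255],[0,0,0,0,35,0,255],[0,0,0,0,5,0,255],[0,0,0,0,0,0,255]]}}

```text
clock: 8.65
position: [0.4881, 0.3371, 0.2393]
orientation: [0.09, -3.139, 0.062]
contact_force: [0.2, 0.1, 0.2]
opening: 0.0
```

>>> {"api": "drive_tool", "payload": {"series": [[0.03,0.03,0.01,1,-5,0,255],[0,0,0,0,-1,-10,255],[0,0,0,0,0,-10,255],[0,0,0,0,0,-8,255],[0,0,0,0,0,-4,255],[0,0,0,0,0,-3,255],[0,0,0,0,0,-3,255],[0,0,0,0,0,0,255]]}}

```text
clock: 9.65
position: [0.488, 0.328, 0.199]
orientation: [0.102, -3.106, 0.018]
contact_force: [1.7, -2.2, 2.8]
opening: -0.0001
```

```bash
python3 - <<'E'
from h import *
s=env.state();print(s["position"],s["contact_force"],s["orientation"],s["clock"])
for c in("top","side"):
    p,d=env.camera(c);W=cloud(c,d)
    b=p[130:260,100:340] if c=="top" else p[90:240,200:360]
    cv2.imwrite(f"pics/{c}4.png",cv2.resize(b[...,::-1],None,fx=3,fy=3,interpolation=2))
E
```

```text
[0.48796341 0.32798421 0.1990223 ] [ 1.72766976 -2.19153657  2.8445669 ] [ 0.10152842 -3.10558943  0.0180958 ] 9.65
```

View pics/top4.png

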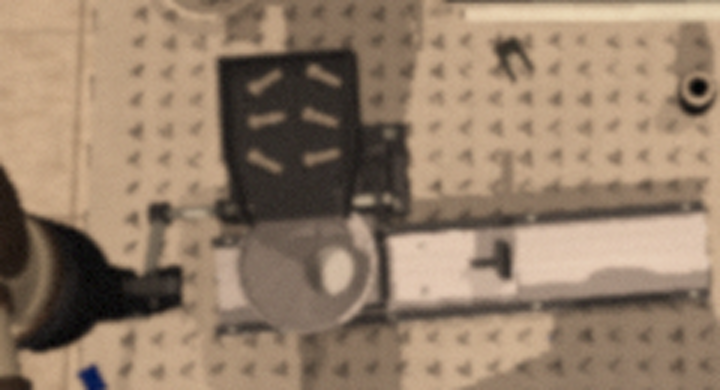

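View pics/side4.png

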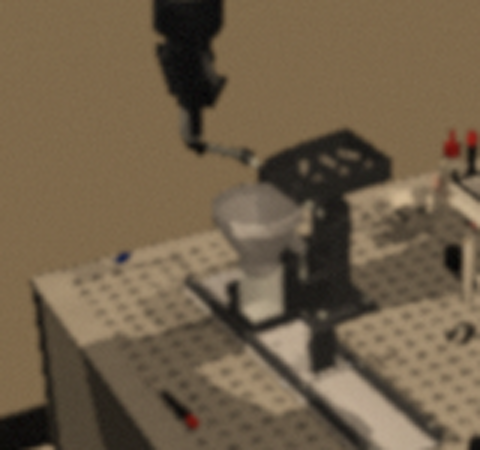

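>>> {"api": "drive_tool", "payload": {"series": [[0,0,0,0,0,-3,255],[0,0,0,0,0,-3,255],[0,0,0,-1,0,-3,255],[0,0,0,-1,0,-3,255],[0,0,0,-1,0,-3,255],[0,0,0,-1,0,-3,255],[0,0,0,0,0,-3,255],[0,0,0,0,0,-2,255]]}}

```text
clock: 10.75
position: [0.4822, 0.3285, 0.1775]
orientation: [0.102, -3.102, 0.017]
contact_force: [-2.9, -0.6, 2.9]
opening: -0.0001
```

```bash
cat > look.py <<'E'
from h import *
import sys
n=sys.argv[1]
s=env.state();print(s["position"],s["contact_force"],s["orientation"],s["clock"])
ims=[]
for c in("top","side"):
    p,d=env.camera(c)
    b=p[135:260,140:260] if c=="top" else p[110:235,245:365]
    ims.append(cv2.resize(b[...,::-1],None,fx=3.3,fy=3.3,interpolation=2))
cv2.imwrite(f"pics/{n}.png",np.hstack(ims))
E
python3 look.py t5
```

```text
[0.48224326 0.32845344 0.17748163] [-2.88172358 -0.63403546  2.90005509] [ 0.10221207 -3.10247586  0.01727303] 10.75
```

View pics/t5.png

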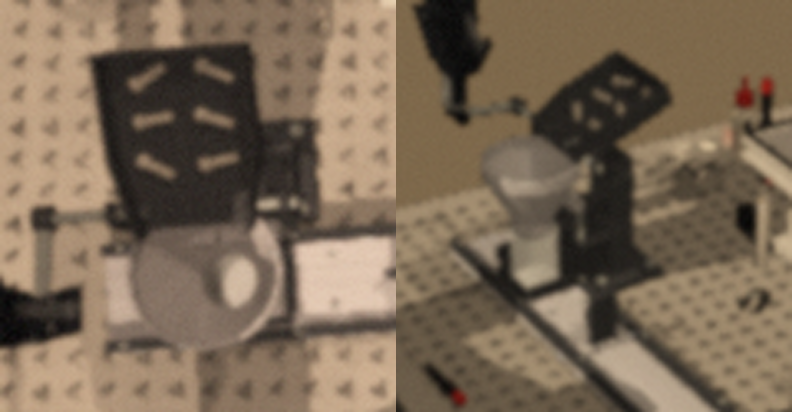

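The tray is tilted to about 0.35 rad and all six bolts are still in place. I'll go slower through the sliding range.

>>> {"api": "drive_tool", "payload": {"series": [[0,0,0,0,0,-2,255],[0,0,0,0,0,-1,255],[0,0,0,0,0,-2,255],[0,0,0,0,0,-1,255],[0,0,0,0,0,-2,255],[0,0,0,0,0,-1,255],[0,0,0,0,0,-1,255],[0,0,0,0,0,-1,255]]}}

```text
clock: 11.85
position: [0.4824, 0.3288, 0.1656]
orientation: [0.102, -3.103, 0.016]
contact_force: [-1.5, -0.5, 2.5]
opening: -0.0001
```

```bash
python3 look.py t6
```

```text
[0.48238924 0.32876768 0.16559123] [-1.46421967 -0.48607271  2.51104845] [ 0.10207385 -3.10279086  0.01614   ] 11.85
```

View pics/t6.png

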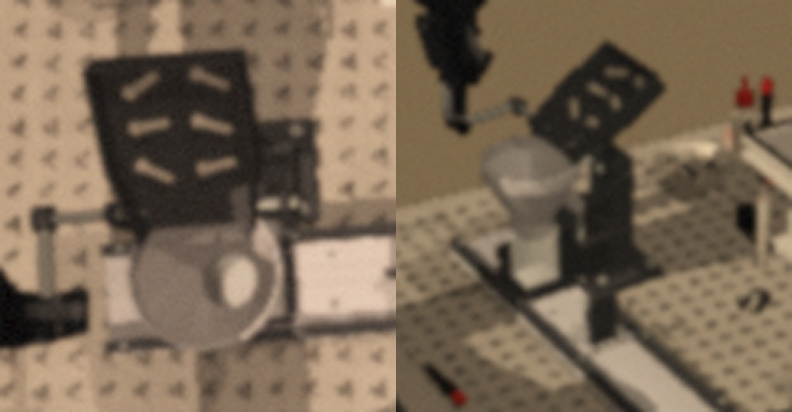

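Still no bolt sliding, so I'll carry on at the same slow pace.

>>> {"api": "drive_tool", "payload": {"series": [[0,0,0,0,0,-1,255],[0,0,0,0,0,-1,255],[0,0,0,0,0,-1,255],[0,0,0,0,0,-1,255],[0,0,0,0,0,-1,255],[0,0,0,0,0,-1,255],[0,0,0,0,0,-1,255],[0,0,0,0,0,-1,255]]}}

```text
clock: 12.95
position: [0.4825, 0.3288, 0.1569]
orientation: [0.102, -3.103, 0.016]
contact_force: [-2.2, -0.6, 1.5]
opening: 0.0006
```

```bash
python3 look.py t7
```

```text
[0.48246984 0.32880372 0.15694695] [-2.19267719 -0.56710733  1.5225693 ] [ 0.10205942 -3.10301855  0.01596616] 12.95
```

View pics/t7.png

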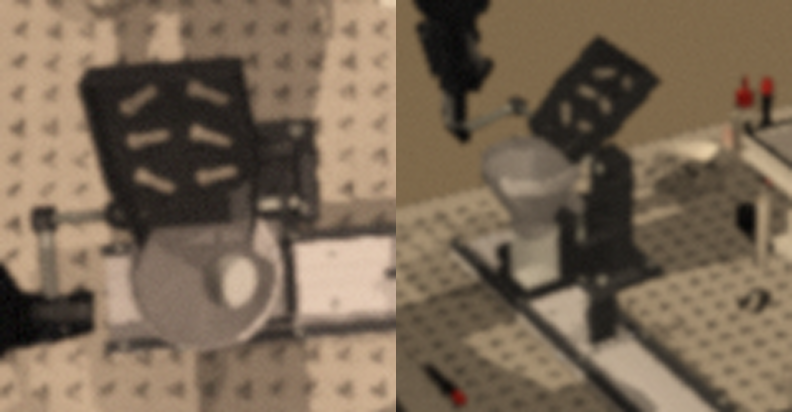

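>>> {"api": "drive_tool", "payload": {"series": [[0,0,0,0,0,-1,255],[0,0,0,0,0,-1,255],[0,0,0,0,0,-1,255],[0,0,0,0,0,-1,255],[0,0,0,0,0,-1,255],[0,0,0,0,0,-1,255],[0,0,0,0,0,-1,255],[0,0,0,0,0,-1,255]]}}

```text
clock: 14.05
position: [0.4834, 0.3289, 0.1486]
orientation: [0.102, -3.105, 0.015]
contact_force: [0.4, 0.5, 2.0]
opening: 0.0001
```

```bash
python3 look.py t8
```

```text
[0.48340427 0.32887802 0.1486102 ] [0.41749054 0.48171242 1.97196704] [ 0.10191894 -3.10527889  0.01532587] 14.05
```

View pics/t8.png

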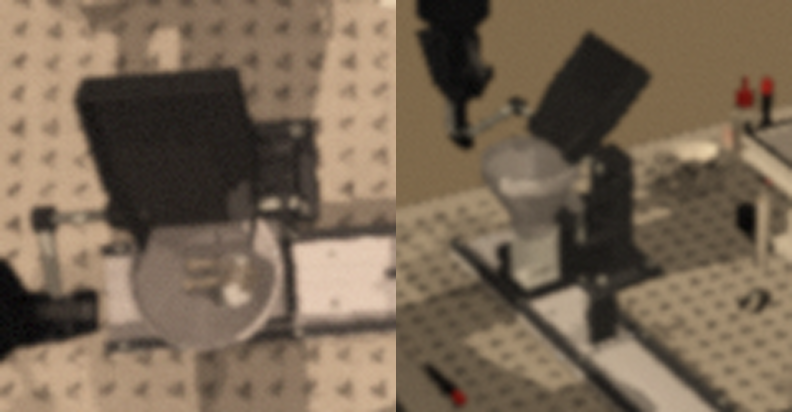

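The tray has emptied. A few bolts show in the funnel around (205-240,280) and more in the jar, so I'll hold and look again.

>>> {"api": "drive_tool", "payload": {"series": [[0,0,0,0,0,-1,255],[0,0,0,0,0,0,255],[0,0,0,0,0,-1,255],[0,0,0,0,0,0,255],[0,0,0,0,0,-1,255],[0,0,0,0,0,0,255],[0,0,0,0,0,0,255],[0,0,0,0,0,0,255]]}}

```text
clock: 15.15
position: [0.4839, 0.3289, 0.1456]
orientation: [0.102, -3.107, 0.015]
contact_force: [-0.1, -1.1, 1.4]
opening: 0.0001
```

```bash
python3 - <<'E'
from h import *
ims=[]
for c in("top","side"):
    p,d=env.camera(c); W=cloud(c,d)
    b=p[195:250,170:225] if c=="top" else p[145:205,265:325]
    ims.append(cv2.resize(b[...,::-1],(400,400),interpolation=2))
    print([(np.round(r["point"],3),round(r["conf"],2)) for r in env.place_of("bolt_1_mid",c)])
cv2.imwrite("pics/t9.png",np.hstack(ims)); print(env.state()["clock"])
E
```

```text
[(array([0.524, 0.225, 0.072]), 0.17)]
[]
15.35
```

View pics/t9.png

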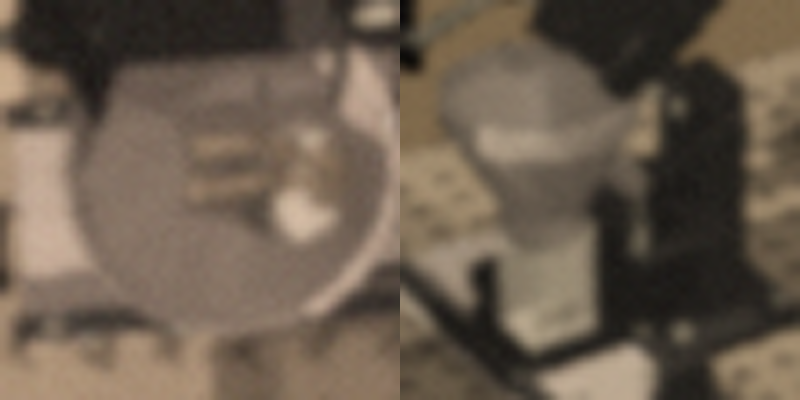

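```bash
python3 - <<'E'
from h import *
p,d=env.camera("top"); W=cloud("top",d)
print((W[205:236,192:222,2]*1000).round().astype(int))
E
```

```text
[[128 126 126 120 121 123 120 117 116 113 118 117 116 114 113 115 115 118
  113 114 117 121 119 176 177 158 129 135 155 156]
 [125 124 124 122 124 116 113 114 116 116 113 114 116 109 110 115 116 116
  114 117 115 116 116 172 177 125 128 133 134 155]
 [123 125 121 122 119 119 114 116 113 114 115 113 117 110 104 115 117 114
  114 115 116 115 117 173 171 120 127 131 135 134]
 [122 124 121 117 116 113 113 113 117 115 117 116 117 111 103 114 113 117
  116 116 115 111 112 172 169 119 121 127 132 135]
 [122 119 118 116 116 115 114 111 109 108 112 109 101  98  99  98  97  98
  102 100 104 102 105 168 168 113 118 124 126 132]
 [117 117 116 113 111 108 108 105 105 101 100  97  97  98  97  95  93  95
   95  96  95 102 100 104 108 113 115 119 125 129]
 [117 117 114 111 109 107 106 104 101  99  97  96  97  93  88  90  94  90
   89  93  92  95 101 103 102 110 114 112 121 126]
 [118 115 114 109 109 105 104 100  97  94  96  92  91  91  89  81  53  46
   40  39  33  91  94  98  98 105 110 113 117 128]
 [116 114 113 109 108 114 109 101  95  97  92 107 105 103 105  52 107  39
   33  24  18  17  15  92 
[... 2075 characters left out ...]
104 100 101 102 102 102
  101 104 107 108 114 117 121 126 131 154 157 149]
 [125 125 120 121 119 115 115 114 112 109 110 105 108 105 107 105 109 105
  110 110 112 112 118 120 124 127 134 156 149 143]
 [127 128 125 122 119 119 121 117 113 117 112 111 109 108 109 107 110 113
  114 113 117 118 123 126 129 135 155 154 143  25]
 [131 131 128 124 120 121 119 121 117 114 118 115 115 115 114 114 117 117
  118 118 122 124 130 131 135 155 155 145   6  11]
 [135 130 130 129 124 127 124 122 121 121 119 119 119 119 119 117 121 121
  122 125 129 129 130 138 154 155 146   4   6   6]
 [134 133 133 133 132 128 127 125 125 125 121 123 125 123 123 123 126 126
  129 129 131 134 156 156 152 146  17  17  16  18]]
```

The depth map shows bolts bridging the funnel throat at z≈105-112, in columns 196-216. The tray is empty. I'll let the tray come back level under control, then nudge the rim.

>>> {"api": "drive_tool", "payload": {"series": [[0,0,0,0,0,5,255],[0,0,0,0,0,7,255],[0,0,0,0,0,7,255],[0,0,0,0,0,7,255],[0,0,0,0,0,7,255],[0,0,0,0,0,7,255],[0,0,0,0,0,7,255],[0,0,0,0,0,7,255]]}}

```text
clock: 16.4
position: [0.4846, 0.3289, 0.204]
orientation: [0.102, -3.108, 0.015]
contact_force: [0.1, 0.3, -0.4]
opening: -0.0003
```

>>> {"api": "drive_tool", "payload": {"series": [[0,0,0,0,0,8,255],[0,0,0,0,0,15,255],[0,0,0,-15,0,10,255],[0,0,0,-40,0,0,255],[0,0,0,-10,-40,0,255],[0,0,0,0,-40,0,255],[0,0,0,0,-20,0,255],[0,0,0,0,0,0,255]]}}

```text
clock: 17.4
position: [0.4163, 0.227, 0.2424]
orientation: [0.104, -3.108, 0.014]
contact_force: [0.4, 0.1, -0.4]
opening: -0.0001
```

```bash
python3 look.py t10
```

```text
[0.41626131 0.22702771 0.24244141] [ 0.41091899  0.07878633 -0.36812983] [ 0.10444652 -3.10784647  0.01363154] 17.4
```

View pics/t10.png

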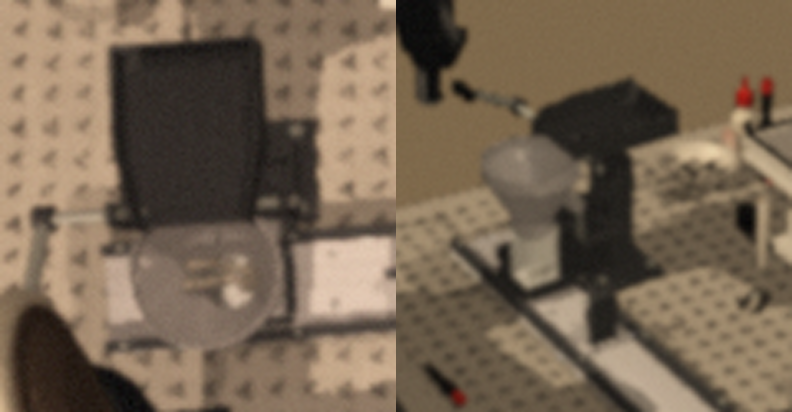

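The tray is level and empty, with the bridge still at (190-240,275). Next, down beside the rim.

>>> {"api": "drive_tool", "payload": {"series": [[0,0,0,5,0,-40,255],[0,0,0,5,0,-40,255],[0,0,0,0,0,-12,255],[0,0,0,0,0,0,255],[0,0,0,8,0,0,255],[0,0,0,8,0,0,255],[0,0,0,6,0,0,255],[0,0,0,4,0,0,255]]}}

```text
clock: 18.5
position: [0.458, 0.2328, 0.1549]
orientation: [0.114, -3.119, 0.008]
contact_force: [-0.2, -0.9, 0.5]
opening: 0.0
```

>>> {"api": "drive_tool", "payload": {"series": [[0,0,0,-5,0,-10,255],[0,0,0,0,0,0,255],[0,0,0,4,0,0,255],[0,0,0,4,0,0,255],[0,0,0,3,0,0,255],[0,0,0,2,0,0,255],[0,0,0,1,0,0,255],[0,0,0,0,0,0,255]]}}

```text
clock: 19.5
position: [0.4636, 0.233, 0.1437]
orientation: [0.114, -3.108, 0.008]
contact_force: [-3.5, 0.7, 2.0]
opening: -0.0002
```

```bash
python3 look.py t11
```

```text
[0.46361452 0.2330151  0.14374062] [-3.46034813  0.7285057   2.04996616] [ 0.11435246 -3.10775551  0.00800381] 19.5
```

View pics/t11.png

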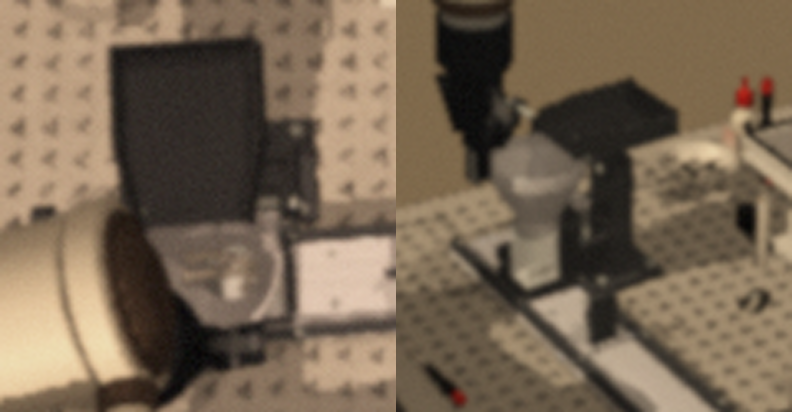

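Contact at 3.5 N, and the funnel and bolts have shifted. I'll shake it with a few quick nudges.

>>> {"api": "drive_tool", "payload": {"series": [[0,0,0,-10,0,0,255],[0,0,0,10,0,0,255],[0,0,0,-10,0,0,255],[0,0,0,10,0,0,255],[0,0,0,-10,0,0,255],[0,0,0,10,0,0,255],[0,0,0,-10,0,0,255],[0,0,0,0,0,0,255]]}}

```text
clock: 20.6
position: [0.4546, 0.2328, 0.1436]
orientation: [0.114, -3.113, 0.008]
contact_force: [-0.3, -0.2, -1.1]
opening: -0.0001
```

```bash
python3 look.py t12
```

```text
[0.45457173 0.23281446 0.14356885] [-0.28457409 -0.21176374 -1.059684  ] [ 0.11409761 -3.113134    0.00819875] 20.6
```

View pics/t12.png

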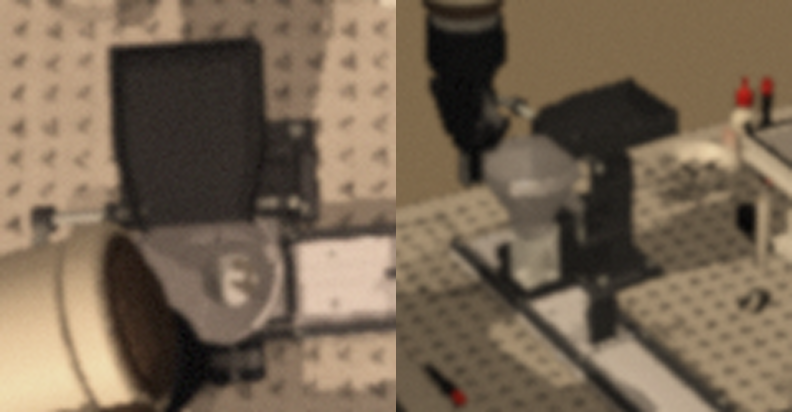

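The bridge has dropped: the funnel cone looks empty and bolts show down the spout at (240,280). I'll retreat and check for any left in the spout.

>>> {"api": "drive_tool", "payload": {"series": [[0,0,0,-25,0,0,255],[0,0,0,-30,0,30,255],[0,0,0,-10,20,40,255],[0,0,0,-10,50,10,255],[0,0,0,-10,50,0,255],[0,0,0,0,50,0,255],[0,0,0,0,30,0,255],[0,0,0,0,0,0,255]]}}

```text
clock: 21.7
position: [0.371, 0.4396, 0.2304]
orientation: [0.11, -3.127, -0.0]
contact_force: [-0.4, -0.0, -0.3]
opening: -0.0
```

```bash
python3 - <<'E'
from h import *
ims=[]
for c in("top","side"):
    p,d=env.camera(c); W=cloud(c,d)
    b=p[195:250,170:225] if c=="top" else p[145:205,265:325]
    ims.append(cv2.resize(b[...,::-1],(400,400),interpolation=2))
    print([(np.round(r["point"],3),round(r["conf"],2)) for n in("bolt_1_mid","jar_mouth") for r in env.place_of(n,c)])
    if c=="top":
        print((W[208:232,196:222,2]*1000).round().astype(int))
        m=(W[...,2]>.19)&(W[...,2]<.21)&(W[...,0]>.47)&(W[...,0]<.51)&(W[...,1]>.31)&(W[...,1]<.345);print("bar",W[m].mean(0))
    cv2.imwrite(f"pics/full_{c}.png",p[...,::-1])
cv2.imwrite("pics/t13.png",np.hstack(ims)); print(env.state()["clock"],env.state()["position"])
E
```

```text
[(array([0.528, 0.137, 0.003]), 0.7), (array([0.518, 0.255, 0.001]), 0.5), (array([0.521, 0.229, 0.07 ]), 0.67), (array([0.52 , 0.254, 0.002]), 0.33)]
[[ 114  114  116  118  117  115  116  113  117  110  103  119  114  118
   114  114  116  114  112  114  116  118  120  126  131  134]
 [ 119  113  116  111  110  112  109  103  101   98   99   98   97  100
    98  101  100  103  106  110  111  113  118  124  127  130]
 [ 109  112  109  103  103  100  102  101   99   96   94   97   96   93
    97   93   97   99  101  106  109  112  114  122  124  131]
 [ 111  110  104  101  100  102   99   95   95   94   93   91   91   89
    94   93   94   98   95  101  104  107  110  117  123  128]
 [ 108  107  104  104   99   96   93   95   92   89   85   83   56   47
    41   38   35   94   95   97   99  103  110  115  121  125]
 [ 108  103  102  101   97   97   91   92   89   83   58   54   46   37
    31   38   40   16   17   90   97  100  104  110  117  122]
 [ 105  102  104   98   94   94   90   86   77   59   46   41   37   29
    40   43   42   40   39   37   93  101  103  110  118  121]
 [ 1
[... 1750 characters left out ...]

 [ 113  107  106  104  101  100   95   98   96   94   93   93   93   93
    95   97   99   99  106  107  111  115  123  127  131  153]
 [ 113  113  108  106  107  100  102  100  102   99   97   98   99   96
    98   96  100  104  106  112  115  121  128  133  154  152]
 [ 115  113  111  107  110  106  108  106  102   99  100  102   99  103
   103  102  108  108  116  114  121  123  128  154  156  148]
 [ 117  117  113  115  111  109  107  107  107  106 1038  105  107  108
   110  111  113  114  117  123  124  128  134  157  151  143]]
bar [0.49313694 0.32680764 0.19802008]
[(array([ 0.519,  0.18 , -0.001]), 0.56), (array([0.52 , 0.226, 0.069]), 0.65)]
22.0 [0.37135525 0.43707157 0.23038688]
```

View pics/t13.png

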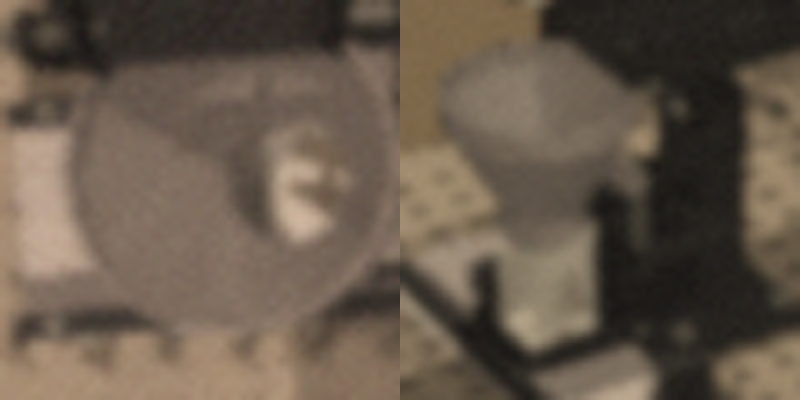

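View pics/full_top.png

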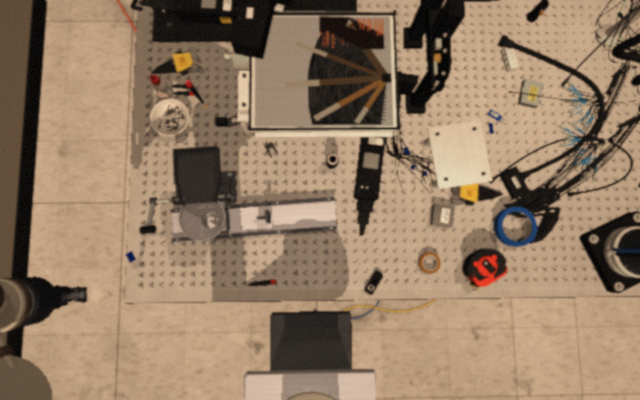

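The funnel and tray are both empty, and the bolts lie in the jar at z ≤ 50 mm. The lever bar is back at 0.198, its level position. No bolts lie on the bench, the bystanders haven't moved, and the arm is clear.

```bash
python3 -c "
from station import env
print(env.finish_job(), env.state()['clock'])"
```

```text
the job is handed in; nothing more can be done
the job is handed in; nothing more can be done
```

I pushed the shuttle along the bed until it met the stop, tipped the tray slowly, and handed the job in at about 22 s. As far as the cameras show, all six bolts are in the jar, but I could not count them one by one.

- **Stop:** the push force rose to 16.5 N and the advance stalled. The jar then measured y ≈ 0.228, against 0.230 for the funnel's axis.
- **Tipping:** the bolts slid out at an estimated 0.7 rad and bridged in the funnel throat. I let the tray come back level under control, then nudged the rim with 3.5 N and a few quick shakes, and the bridge dropped.
- **Last checks:**
  - The tray was empty, with its lever bar back at its level height.
  - The funnel and the visible part of the spout were clear. Bolts showed in the jar, tops at or below 50 mm (rim at 73 mm).
  - The jar was in place under the spout, and no stray bolts were on the bench.
  - By eye, the bystanders had not moved, and the arm stood clear.
- **What disagreed:** the bolt detector did not find the bolts inside the jar. It returned only points on the bed where the pictures show no bolts. That all six are in the jar therefore rests on the empty tray and funnel and the bench with no bolts on it.

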